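Board carrier to the test station, keyed spindle into its hub, held home

ROBOT

A 6-joint arm with a two-finger parallel gripper is mounted at the origin on the work surface. World frame = base frame: x ahead of the robot, y to its left, z up, the work surface at z = 0. Lengths are in m, angles in rad, forces in N, time in s.
With the tool pointing down it reaches from about 0.425 to 0.95 m from the base axis. Payload 14.7 kg.
Tool frame: the origin (TCP) lies on the centre line of the jaws, within the pads' length; the fingertips stand r.tip_extent ahead of it and the grasp point (between the pads) lies 3 mm ahead of it (r.tip_extent is the distance from the TCP to the fingertips, in m); z points along the fingers, x is the direction in which the jaws open and shut, and the axes are right-handed (so a half turn about z gives the same grasp; the last joint's range is limited). The gripper opens to 85 mm and grips with 20 to 120 N. Pads are 22 mm wide; open, the fingers measure 114 mm over their backs; the gripper's body (76 mm by 85 mm) begins 54 mm behind the grasp point. The pads swing forward as they close: fully open they stand 13 mm farther back than shut.
Start: joints at [1.191, 0.48, 1.596, -0, 1.065, -0.047], TCP at [0.212, 0.614, 0.253] pointing down, gripper open.
Joint ranges: [-2.75, 2.75], [-0.82, 2.05], [0.23, 2.67], [-1.56, 4.7], [0.09, 2.69], [-2.92, 2.92]. Speed limits (rad/s): [1.89, 1.89, 2.39, 3.01, 3.01, 3.01].

INTERFACE

Orientations are given as a unit quaternion [x, y, z, w].
In Python, from rig import telemetry, viewer, ticket, r gives the robot as it stands.
- The arm moves only by the tool drive_tool, never from a script. Its arguments are lists of equal length, an entry for each row: "claw": the closure, from 0 (fully open) to 1 (shut); "linear": the shift along the world's x, y, z in mm, a list of three; "twist": the turn about the world's z in degrees. In form: {"claw": [claw, ...], "linear": [[dx, dy, dz], ...], "twist": [twist, ...]}. A call has 1 to 5 rows; each row is the pose to reach, as a shift and turn from the pose commanded when the call began; what a row does not reach only later rows make up. A row lasts 1/10 s, in which the tool goes at most 50 mm and 8.59 degrees, less where a joint would pass 70% of its speed; a pose out of reach is approached as far as the arm can. A call with a gripper value outside its range is refused whole. The fingers move at their own pace and stop on an object; "force" is the grip in N (left out, the last holds). Time passes only in rows, so rows that repeat a pose let the fingers close. It gives the time, the measured TCP pose, the force and the opening at its end, in the units of the state.
- telemetry.state(): the state, without advancing time (a new reading comes with each control period).
- viewer.read_camera(name): name is "scene" or "top" or "wrist"; returns a dict with "frame" (400x640x3 uint8, red, green, blue), "depth" (400x640 float32, m along the optical axis (not along the pixel's ray), 0 where there is no reading), "vertical_fov" (degrees; the focal length in pixels is half the picture's height over the tangent of half this angle, whatever the lens; pixels are square), "cx", "cy" (the principal point, pixels), "extrinsics" (4x4, takes a point from world to camera coordinates); the wrist camera has in their place "mount" (4x4, takes a point from camera to tool coordinates, whose origin is the TCP and whose axes are the tool frame's). Camera axes: x right, y up, looking along -z (the intrinsics and any distortion apply to the point x, -y, -z); pixel columns grow to the right and rows downward; lengths in m; the calibration is good to about 2 mm. A picture is of the moment at which its call begins: read the wrist's pose just before it.
- ticket.finish_job(): hands the job in, once; it reports no verdict.
The state is a dict: "clock": time; "q": joint angles; "dq": joint speeds; "joint_efforts": joint torques, N m; "position": TCP position; "tcp_rot": TCP orientation; "force": force on the tool from outside, world axes, zero at the start; "ft_torque": the same for the moment, N m; "grip_width": finger opening in m.
Only numpy, scipy, OpenCV 4.12 (cv2) and the standard library are available. Lean on these libraries where they do the work, as an engineer would, in place of code of your own. Each camera call takes 0.05 s, during which the arm holds its last target. There are 200 camera calls.

TASK

Push the board carrier by its orange post along the slide until it clicks into the test-station detent, leaving the yellow-handled spindle in its stand until then. Then take the spindle from the blue stand, push it into the hub on the board, turning it until its keys slip into the slots, and keep pushing against the spring until its flange sits on the hub. Finish while still holding the spindle fully home, with the carrier in its detent and the other things on the bench left where they are.

Things in the scene. Friction and masses are not known exactly. Their poses are not given: they have to be found in the camera images.
- carrier (a joint): Travel of the board carrier (m) along the rail's +y (post_grip's y axis, to the robot's left). 0 near stop, 0.170 test station, 0.200 far stop. At the station a sprung detent ball catches it: it snaps in from within about 4 mm and is then held with about 3 N. Drag about 2 N, some N more to enter the detent; it stays where it is left.
- post_grip (a point): On the axis of the orange push post (14 x 14, 42 high) on the carrier's bare end: 14 below the post's top, 28 above the plate. Axes of rail and carrier: y the direction of travel to the station, z up. Sizes in mm.
- rail: Fixed slide rail, 70 (x) x 460 (y), 18 high; origin under its centre, y along it, a yellow mark on the robot's side at the station. The carrier on it is an aluminium plate 100 (x) x 160 (y), top 30 above the table; the orange post stands 65 in -y of the plate's centre, the hub 22 in +y, on a green board. Sizes in mm.
- hub_mouth (a point): Centre of the hub's mouth at its top face, 78 above the table; rides with the carrier, 87 in +y of the post, axes as post_grip (they do not turn with the hub). Aluminium ring 44 across with a brass bush (0.5 lower). The hub is stiff to turn (0.15 N m). The line of its two slots lies within 0.5 rad either way of this x axis and is not reported: turn the spindle under a light push, or look. Sizes in mm.
- bore_floor (a point): Top of the free plunger on the hub's axis, 30 below hub_mouth (fixed to the carrier, axes as post_grip). Bore: round, 18.4 across, with two opposite key slots 9 wide, 29.6 from end to end, running straight down through the brass; the slots look dark from above. Sizes in mm.
- plunger (a joint): Red (14 mm across) spring plunger in the bore: 0 free, grows as it is pressed down (m), 0.006 with the spindle fully home. Pushes back with 4.8 N at 0, 8.4 N at 0.006, so the spindle rises again if it is let go.
- spindle_grip (a point): On the axis of the keyed spindle's yellow handle, 62 above the spindle's nose, 18 below the handle's top, 26 above the flange's underside. Handle 36 (x) x 18 (y), 40 high: pinch it across y. x is the line of the two keys, shown by the black line on the handle's top; z up. Fully home, this point is 26 above hub_mouth. Sizes in mm.
- spindle_nose (a point): Centre of the spindle's lowest end, axes as spindle_grip; 36 below hub_mouth when fully home. Shaft 16 across, 36 long up to the flange, nose tapered to 7 over the last 7. Two opposite brass keys, 26 across both, 6 thick, from 14 to 32 above the nose, edges below chamfered 1: out of line, they rest on the brass with the nose about 13.5 in the bore. Sizes in mm.
- spindle: The whole spindle, 80 long, 0.08 to 0.15 kg; origin at the nose, axes as spindle_grip. Flange 36 across, 4 thick, above the shaft. The two keys are alike, so a half turn makes no difference. It starts upright, hanging by its flange in the blue stand. Sizes in mm.
- stand: Blue fixed stand block 70 x 70 x 45 with a 31 wide hole, 40 deep, in which the spindle hangs (flange on its top); origin at the centre of its underside. Stands left or right of the robot's middle. Sizes in mm.
- cup: Bystander: black pot holding three small tools, 64 across, 105 high (mm); origin at its underside's centre.
- meter: Bystander: red hand multimeter lying flat, 85 x 170 x 45 (mm); origin at its underside's centre.
- flux: Bystander: small jar, 48 across, 60 high (mm); origin at its underside's centre.
- spool: Bystander: aluminium wire spool, 54 across, 42 high (mm); origin at its underside's centre.
- driver: Bystander: screwdriver lying flat, 160 long (mm); origin at its underside's centre (about mid-length).
- parts_tray: Bystander: blue divided parts tray, 110 x 150 x 35 (mm); origin at its underside's centre.
- iron_stand: Bystander: black soldering-iron rest with iron, 70 x 160 base, 130 high (mm); origin at its underside's centre.
Not all that is in view belongs to the job. Leave any green or red look-alike of the spindle alone.

How it is judged:
On the way:
1. the carrier rests in the station detent while the spindle is still in its stand (value of joint carrier between 0.167 and 0.173 m and velocity of joint carrier between -0.01 and 0.01 m/s and distance of spindle_nose from where it was at the start of the episode below 0.01 m), for 0.2 s.
At the end, for the whole second after the job is handed in: Carrier within 3 mm of the station (joint 0.170); spindle nose at least 34 mm below the hub's mouth (36 is fully home), within 3 mm of its axis and upright within 0.06 rad; plunger pressed more than 4 mm; the fingers still bear on the spindle with more than 2 N (value of joint carrier between 0.167 and 0.173 m and z of spindle_nose in the frame of hub_mouth below -0.034 m and horizontal distance between spindle_nose and hub_mouth below 0.003 m and angle between spindle_nose's own z axis and vertical below 0.06 rad and value of joint plunger above 0.004 m and contact force between the fingers and spindle above 2 N); the arm keeps its last pose, push and grip.
It fails at once if one of the other things on the bench is moved more than 3 cm (distance of any of cup, meter, flux, spool, driver, parts_tray, iron_stand from where it was at the start of the episode above 0.03 m).
It also fails if it takes over 61 s, if anything falls off the work surface, if the arm or the gripper's body presses on something with over 40 N, if the wrist force passes 120 N, or if a joint passes its speed limit or range.

## Working session

There is one attempt and no reset: what is moved stays moved. The work goes in short steps, Python scripts to look and compute and a tool call to move; the robot and the scene stay as the last step left them, time stands still between calls to the robot, and variables do not carry over. Pictures are saved under pics/ and viewed, about 8 in all and at most 12, crops included, and the job is handed in when it is done.

Besides the shell and the picture viewer there is one more tool, called as name(argument=value, ...) on one line, values as JSON. drive_tool: Moves the arm, as the interface text tells. Its arguments: {"type":"object","properties":{"claw":{"type":"array"},"linear":{"type":"array"},"twist":{"type":"array"},"force":{"type":"number"}},"required":["claw","linear","twist"]}

```bash
mkdir -p pics; ls; cat > h.py <<'E'
import numpy as np, cv2
from rig import telemetry, viewer, ticket, r
from scipy.spatial.transform import Rotation as R
def cam(name):
    s=telemetry.state(); c=viewer.read_camera(name)
    H=c["frame"].shape[0]; f=H/2/np.tan(np.radians(c["vertical_fov"])/2)
    if "extrinsics" in c: M=np.linalg.inv(c["extrinsics"])
    else:
        T=np.eye(4);T[:3,:3]=R.from_quat(s["tcp_rot"]).as_matrix();T[:3,3]=s["position"];M=T@c["mount"]
    c["f"]=f;c["M"]=M;return c
def p(c,u,v,z=None):
    """pixel->world by depth, or by plane z"""
    d=np.array([(u-c["cx"])/c["f"],-(v-c["cy"])/c["f"],-1.0]);o=c["M"][:3,3];w=c["M"][:3,:3]@d
    k=c["depth"][int(round(v)),int(round(u))] if z is None else (z-o[2])/w[2]
    return np.round(o+k*w,4)
def save(c,n,crop=None,s=1):
    im=c["frame"][:,:,::-1]
    if crop: a,b,x,y=crop; im=im[b:y,a:x]
    cv2.imwrite("pics/"+n,cv2.resize(im,None,fx=s,fy=s,interpolation=cv2.INTER_CUBIC))
E
python3 - <<'E'
from h import *
import pickle
a=cam("scene");b=cam("top")
pickle.dump((a,b),open("first.pkl","wb"))
save(a,"s0.png");save(b,"t0.png")
for c in (a,b): print({k:(v if np.size(v)<5 else np.shape(v)) for k,v in c.items()}, c["M"].round(3))
print(telemetry.state(), r.tip_extent)
E
```

```text
pics
{'frame': (400, 640, 3), 'depth': (400, 640), 'vertical_fov': 46.301707654812, 'cx': 318.2472743068673, 'cy': 200.55337345874102, 'extrinsics': (4, 4), 'f': np.float64(467.74261229702677), 'M': (4, 4)} [[ 0.606 -0.439  0.664  1.399]
 [ 0.796  0.31  -0.52  -0.678]
 [ 0.023  0.843  0.538  0.754]
 [ 0.     0.     0.     1.   ]]
{'frame': (400, 640, 3), 'depth': (400, 640), 'vertical_fov': 50.08580160523502, 'cx': 322.258671428356, 'cy': 199.5056050228758, 'extrinsics': (4, 4), 'f': np.float64(428.0642798533955), 'M': (4, 4)} [[-3.000e-03  9.970e-01 -8.200e-02  4.740e-01]
 [-1.000e+00 -2.000e-03  1.000e-02 -1.000e-03]
 [ 9.000e-03  8.200e-02  9.970e-01  1.243e+00]
 [ 0.000e+00  0.000e+00  0.000e+00  1.000e+00]]
{'clock': 0.1, 'q': array([ 1.19139754e+00,  4.80741676e-01,  1.59676745e+00,  3.72668091e-05,
        1.06511658e+00, -4.66237074e-02]), 'dq': array([-0.00100998, -0.0026569 , -0.00069158, -0.00061309,  0.00242446,
        0.00211363]), 'joint_efforts': array([ 1.36686347e-03, -9.52263236e+01, -4.31046188e+01, -1.80521351e-04,
        5.07748671e-03,  9.07453227e-05]), 'position': array([0.21219765, 0.61404542, 0.25277055]), 'tcp_rot': array([ 8.14458053e-01,  5.80222209e-01, -4.43025390e-04,  2.66072823e-04]), 'force': array([ 0.48576362, -0.04325768,  0.08444474]), 'ft_torque': array([-0.01773414,  0.02659826, -0.01962997]), 'grip_width': 0.08570582646210195} 0.022
```

View pics/t0.png

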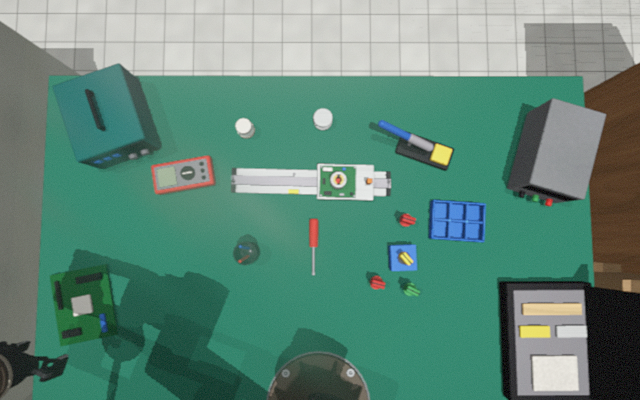

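View pics/s0.png

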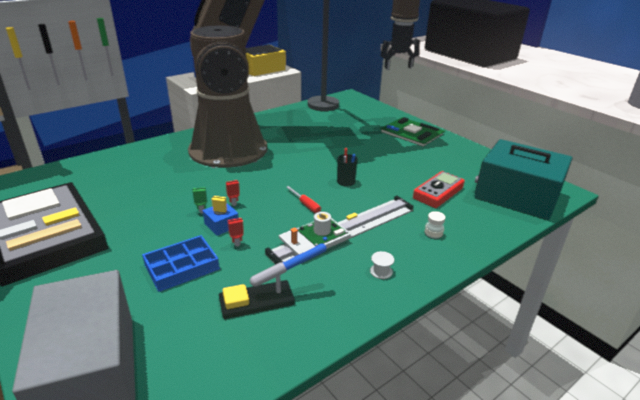

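Top view: the yellow spindle is in the blue stand at (405,258). Possible confusions are the red look-alikes at (407,219) and (377,283), the green one at (411,290), and the yellow bit at (441,154) on the iron rest. The orange post is at (369,181), the hub at (339,180), and the station mark at (293,191). I choose the yellow spindle at (405,258) and check it in one close crop.

```bash
python3 - <<'E'
from h import *
import pickle
a,b=pickle.load(open("first.pkl","rb"))
save(b,"t1.png",(220,140,460,320),3.3)
for n,(u,v,z) in dict(spindle=(405,258,.089),post=(369,181,.072),hub=(339,180,.078),mark=(293,191,.018),tray=(458,221,.035),driver=(314,245,.02),railL=(233,181,.018),railR=(390,184,.018)).items(): print(n,p(b,u,v),p(b,u,v,z))
E
```

```text
spindle [ 0.4109 -0.233   0.0887] [ 0.411  -0.2329  0.089 ]
post [ 0.6217 -0.1414  0.0679] [ 0.6211 -0.1409  0.072 ]
hub [ 0.6273 -0.0593  0.047 ] [ 0.6233 -0.0578  0.078 ]
mark [0.5999 0.072  0.0137] [0.5994 0.0718 0.018 ]
tray [ 0.5115 -0.398   0.029 ] [ 0.5113 -0.396   0.035 ]
driver [0.4449 0.0116 0.0246] [0.4448 0.0116 0.02  ]
railL [0.6286 0.2441 0.0195] [0.6287 0.2444 0.018 ]
railR [ 0.619  -0.2077  0.0192] [ 0.6191 -0.2079  0.018 ]
```

View pics/t1.png

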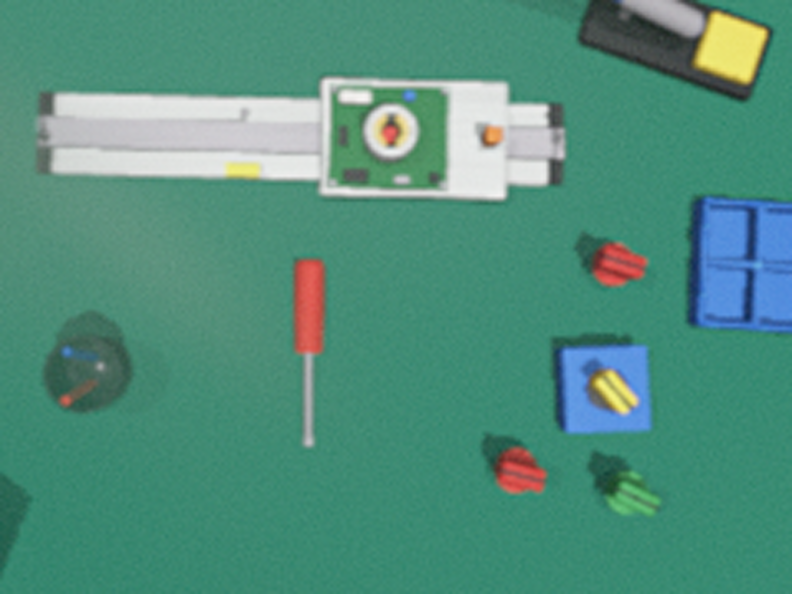

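The crop confirms it: the yellow handle is in the blue stand at crop (612,390), with its black line at about 45°. The rail is tilted about -1.2°. The post is at (0.621,-0.141). Now I move to above the post.

drive_tool(claw=[0.4, 0.4, 0.4, 0.4, 0.4], linear=[[25, -46, 0], [50, -92, 0], [75, -138, 0], [100, -184, 0], [125, -230, 0]], twist=[-8, -16, -24, -32, -40], force=40)

```text
clock: 0.6
position: [0.3321, 0.3928, 0.2531]
tcp_rot: [0.965, 0.264, -0.0, 0.0]
force: [1.2, -0.0, -0.4]
grip_width: 0.0515
```

drive_tool(claw=[0.4, 0.4, 0.4, 0.4, 0.4], linear=[[25, -46, 0], [50, -92, 0], [75, -138, 0], [100, -184, 0], [125, -230, 0]], twist=[-8, -16, -24, -32, -32])

```text
clock: 1.1
position: [0.4515, 0.1731, 0.2533]
tcp_rot: [1.0, -0.012, 0.0, -0.0]
force: [1.5, 0.7, 0.8]
grip_width: 0.0513
```

drive_tool(claw=[0.4, 0.4, 0.4, 0.4, 0.4], linear=[[25, -46, 0], [50, -92, 0], [75, -138, 0], [100, -184, -20], [125, -230, -40]], twist=[0, 0, 0, 0, 0])

```text
clock: 1.6
position: [0.5686, -0.0417, 0.2198]
tcp_rot: [1.0, -0.01, 0.001, 0.0]
force: [0.4, 0.5, 0.1]
grip_width: 0.0511
```

drive_tool(claw=[0.4, 0.4, 0.4], linear=[[15, -30, -20], [34, -65, -40], [34, -65, -40]], twist=[0, 0, 0])

```text
clock: 1.9
position: [0.6022, -0.1082, 0.1768]
tcp_rot: [1.0, -0.011, -0.001, 0.0]
force: [1.0, 0.3, 0.1]
grip_width: 0.051
```

```bash
python3 - <<'E'
from h import *
c=cam("wrist");save(c,"w0.png")
s=telemetry.state();print(s["clock"],s["position"],s["force"])
m=cv2.inRange(cv2.cvtColor(c["frame"],cv2.COLOR_RGB2HSV),(8,150,100),(18,255,255))
n,l,st,ce=cv2.connectedComponentsWithStats(m)
for i in range(1,n):
    if st[i,4]>60: print(st[i],ce[i],p(c,*ce[i]),p(c,*ce[i],.072))
E
```

```text
1.95 [ 0.60149503 -0.1064528   0.1779037 ] [-1.08631591  0.36271484  0.19685203]
[339 221  19  33 527] [347.5313093  237.56925996] [ 0.6217 -0.1371  0.0684] [ 0.6214 -0.1353  0.072 ]
```

View pics/w0.png

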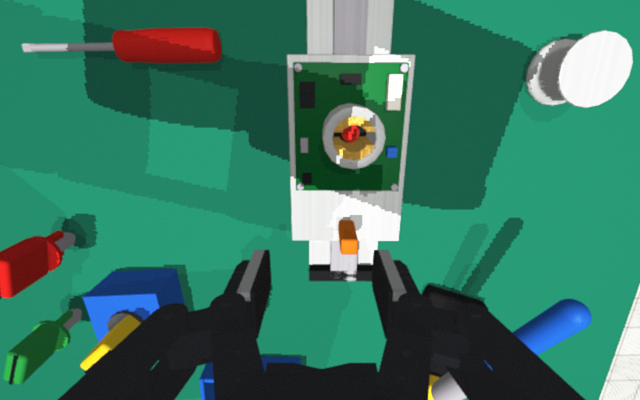

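Wrist view: the post top is at about (348,243) and the bore with its slots at about (352,133), with the slots near the rail's x axis. The post is at about (0.6215,-0.140), consistent with the top view.

drive_tool(claw=[0.4, 0.4, 0.4, 0.4, 0.4], linear=[[20, -33.5, 0], [20, -33.5, -30], [20, -33.5, -70], [20, -33.5, -117], [20, -33.5, -117]], twist=[0, 0, 0, 0, 0])

```text
clock: 2.45
position: [0.6178, -0.1363, 0.058]
tcp_rot: [1.0, -0.009, -0.004, -0.001]
force: [-1.7, -0.0, -0.1]
grip_width: 0.0512
```

drive_tool(claw=[0.7, 1, 1, 1, 1], linear=[[0, 0, 0], [0, 0, 0], [0, 0, 0], [0, 0, 0], [0, 0, 0]], twist=[0, 0, 0, 0, 0])

```text
clock: 2.95
position: [0.6236, -0.1384, 0.0656]
tcp_rot: [1.0, -0.009, 0.002, 0.001]
force: [1.8, 1.4, 9.9]
grip_width: 0.0131
```

drive_tool(claw=[1, 1, 1, 1, 1], linear=[[0, 5, 2], [0, 15, 2], [1, 25, 2], [1, 35, 2], [1, 45, 2]], twist=[0, 0, 0, 0, 0])

```text
clock: 3.45
position: [0.6246, -0.0931, 0.066]
tcp_rot: [1.0, -0.009, 0.002, 0.0]
force: [12.7, -2.4, -17.9]
grip_width: 0.0131
```

drive_tool(claw=[1, 1, 1, 1, 1], linear=[[0, 10, 0], [0, 20, 0], [1, 30, 0], [1, 40, 0], [1, 50, 0]], twist=[0, 0, 0, 0, 0])

```text
clock: 3.95
position: [0.6259, -0.0429, 0.066]
tcp_rot: [1.0, -0.009, 0.002, 0.0]
force: [13.2, -3.0, -19.5]
grip_width: 0.0134
```

drive_tool(claw=[1, 1, 1, 1, 1], linear=[[0, 8, 0], [0, 16, 0], [0, 24, 0], [0, 30, 0], [0, 30, 0]], twist=[0, 0, 0, 0, 0])

```text
clock: 4.45
position: [0.6266, -0.0124, 0.066]
tcp_rot: [1.0, -0.009, 0.003, 0.0]
force: [16.3, 1.4, -21.3]
grip_width: 0.0133
```

```bash
python3 - <<'E'
from h import *
b=cam("top");save(b,"t2.png",(220,130,460,310),3.3)
s=telemetry.state();print(s["clock"],s["position"],s["force"],s["grip_width"])
c=cam("scene");save(c,"s2.png",(230,170,450,280),3.5)
E
```

```text
4.5 [ 0.62656523 -0.0126398   0.0660066 ] [ 16.13948259  -0.18493571 -21.3967785 ] 0.0134725699801911
```

View pics/s2.png

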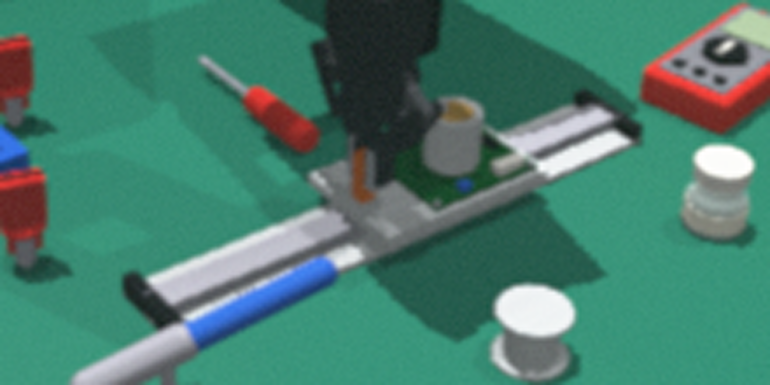

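drive_tool(claw=[1, 1, 1, 1, 1], linear=[[-0.5, 2, -1], [-1, 4, -1.5], [-1, 6, -1.5], [-1, 8, -1.5], [-1, 10, -1.5]], twist=[0, 0, 0, 0, 0])

```text
clock: 5.05
position: [0.6268, -0.0033, 0.0658]
tcp_rot: [1.0, -0.009, 0.004, 0.0]
force: [14.9, -4.5, -4.0]
grip_width: 0.0131
```

drive_tool(claw=[1, 1, 1, 1, 1], linear=[[0, 2, 0], [0, 4, 0], [0, 6, 0], [0, 8, 0], [0, 10, 0]], twist=[0, 0, 0, 0, 0])

```text
clock: 5.55
position: [0.627, 0.0065, 0.0659]
tcp_rot: [1.0, -0.009, 0.004, 0.0]
force: [16.8, -2.9, -5.8]
grip_width: 0.0131
```

drive_tool(claw=[1, 1, 1], linear=[[0, 2, 0], [0, 4, 0], [0, 6, 0]], twist=[0, 0, 0])

```text
clock: 5.85
position: [0.6271, 0.0124, 0.0659]
tcp_rot: [1.0, -0.009, 0.005, 0.0]
force: [16.7, -8.2, -6.0]
grip_width: 0.013
```

drive_tool(claw=[1, 1], linear=[[0, 1, 0], [0, 2, 0]], twist=[0, 0])

```text
clock: 6.05
position: [0.6272, 0.0143, 0.0659]
tcp_rot: [1.0, -0.009, 0.005, 0.0]
force: [16.4, -7.9, -5.6]
grip_width: 0.0129
```

drive_tool(claw=[1, 1], linear=[[0, 1, 0], [0, 1, 0]], twist=[0, 0])

```text
clock: 6.25
position: [0.6272, 0.0157, 0.0659]
tcp_rot: [1.0, -0.009, 0.005, 0.0]
force: [17.8, -0.6, -6.7]
grip_width: 0.013
```

drive_tool(claw=[1, 1], linear=[[0, 1, 0], [0, 1, 0]], twist=[0, 0])

```text
clock: 6.45
position: [0.6272, 0.0167, 0.0659]
tcp_rot: [1.0, -0.009, 0.005, 0.0]
force: [17.1, -2.2, -6.7]
grip_width: 0.0133
```

drive_tool(claw=[1, 1], linear=[[0, 1, 0], [0, 1, 0]], twist=[0, 0])

```text
clock: 6.65
position: [0.6272, 0.0179, 0.0659]
tcp_rot: [1.0, -0.009, 0.005, 0.0]
force: [17.8, 1.4, -7.1]
grip_width: 0.0132
```

drive_tool(claw=[1, 1], linear=[[0, 1, 0], [0, 1, 0]], twist=[0, 0])

```text
clock: 6.85
position: [0.6273, 0.019, 0.0659]
tcp_rot: [1.0, -0.009, 0.005, -0.0]
force: [18.3, 1.9, -7.0]
grip_width: 0.0134
```

drive_tool(claw=[1, 1], linear=[[0, 1, 0], [0, 1, 0]], twist=[0, 0])

```text
clock: 7.05
position: [0.6273, 0.0201, 0.0659]
tcp_rot: [1.0, -0.009, 0.005, -0.0]
force: [18.4, 2.8, -6.8]
grip_width: 0.0133
```

drive_tool(claw=[1, 1], linear=[[0, 1, 0], [0, 1, 0]], twist=[0, 0])

```text
clock: 7.25
position: [0.6274, 0.021, 0.0659]
tcp_rot: [1.0, -0.009, 0.005, -0.0]
force: [18.1, 1.8, -6.7]
grip_width: 0.0132
```

drive_tool(claw=[1, 1, 1], linear=[[0, 1, 0], [0, 1, 0], [0, 1, 0]], twist=[0, 0, 0])

```text
clock: 7.55
position: [0.6274, 0.022, 0.0659]
tcp_rot: [1.0, -0.009, 0.005, -0.0]
force: [17.8, 1.4, -6.4]
grip_width: 0.0132
```

drive_tool(claw=[0.4, 0.4, 0.4, 0.4], linear=[[0, 0, 0], [0, 0, 0], [0, 0, 0], [0, 0, 0]], twist=[0, 0, 0, 0])

```text
clock: 7.95
position: [0.6226, 0.022, 0.0637]
tcp_rot: [1.0, -0.009, 0.0, 0.0]
force: [0.1, 0.2, -0.4]
grip_width: 0.0514
```

drive_tool(claw=[0.4, 0.4, 0.4, 0.4, 0.4], linear=[[0, 0, 30], [0, 0, 80], [0, 0, 120], [0, 0, 120], [0, 0, 120]], twist=[0, 0, 0, 0, 0])

```text
clock: 8.45
position: [0.623, 0.0219, 0.1844]
tcp_rot: [1.0, -0.009, 0.001, 0.0]
force: [-0.1, -0.6, -0.9]
grip_width: 0.0512
```

```bash
python3 - <<'E'
from h import *
c=cam("wrist");save(c,"w1.png",(200,20,500,260),2.5)
import pickle;pickle.dump(c,open("w1.pkl","wb"))
s=telemetry.state();print(s["clock"],s["position"],s["force"])
def orange(c):
    m=cv2.inRange(cv2.cvtColor(c["frame"],cv2.COLOR_RGB2HSV),(8,150,100),(18,255,255))
    n,l,st,ce=cv2.connectedComponentsWithStats(m)
    for i in range(1,n):
        if st[i,4]>20: print(st[i],ce[i],p(c,*ce[i]),p(c,*ce[i],.072))
orange(c)
b=cam("top");orange(b);save(b,"t3.png",(220,130,460,310),3.3)
E
```

```text
8.5 [0.62226632 0.02194852 0.18315103] [-0.24741686 -0.47665389 -0.20942449]
[319 187  17  29 454] [326.40969163 201.2246696 ] [0.6265 0.0226 0.0712] [0.6265 0.0229 0.072 ]
```

View pics/w1.png

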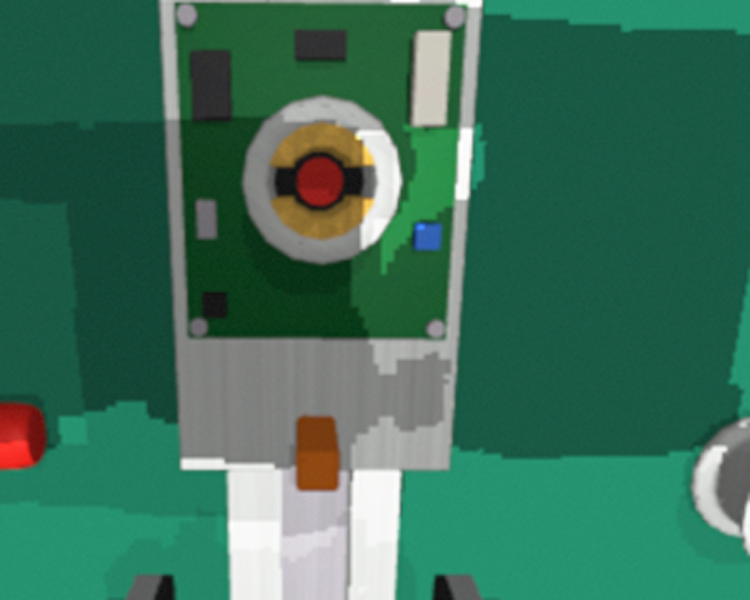

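Wrist view: the hub ring is centred at crop (322,180). The slots run from (277,181) to (373,182), nearly along the rail's x. The post top is at about crop (317,472). Next I work out the hub position and the pose of the spindle.

```bash
python3 - <<'E'
from h import *
import pickle
c=pickle.load(open("w1.pkl","rb"))
q=lambda u,v,z: p(c,200+u/2.5-.3,20+v/2.5-.3,z)
print("hub",q(322,180,.078),"post",q(317,470,.072),"slot",q(277,181,.0775),q(373,182,.0775))
print("plate ends",q(315,468,.03),q(320,0,.03), c["f"],c["M"].round(3))
print(p(c,200+350/2.5,20+400/2.5),)
E
```

```text
hub [0.6289 0.1041 0.078 ] post [0.6265 0.0175 0.072 ] slot [0.6166 0.1041 0.0775] [0.6428 0.1033 0.0775]
plate ends [0.6263 0.0025 0.03  ] [0.6299 0.1565 0.03  ] 315.944610509905 [[ 1.     0.018  0.005  0.624]
 [-0.018  0.946  0.323  0.105]
 [ 0.001 -0.323  0.946  0.305]
 [ 0.     0.     0.     1.   ]]
[0.6396 0.0281 0.0298]
```

View pics/t3.png

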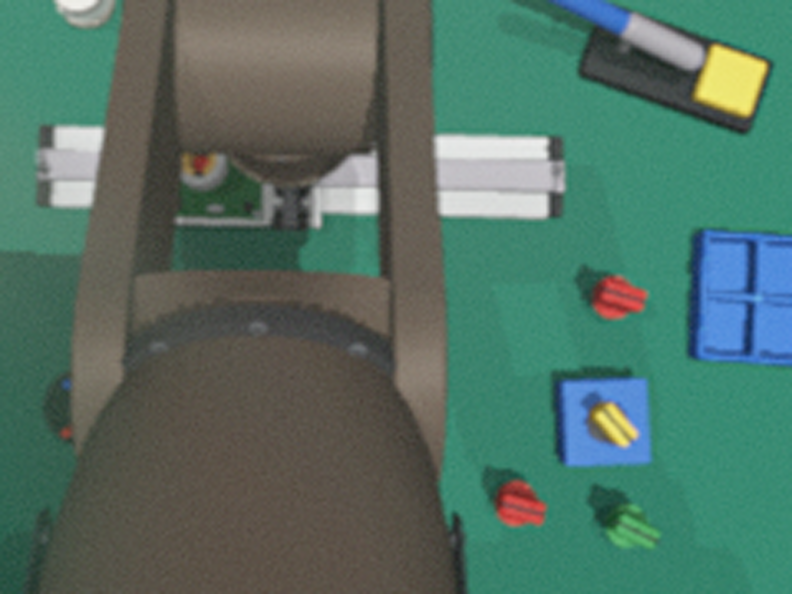

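Displacement by the top camera is about 158–160 mm, so the start of travel isn't known exactly. I check the detent mechanically: re-grip the post with the jaws along y, now better centred in x, and feel both ways.

drive_tool(claw=[0.4, 0.4, 0.4, 0.4, 0.4], linear=[[4, -2, 0], [4, -2, 0], [4, -2, 0], [4, -2, 0], [4, -2, 0]], twist=[-8, -16, -24, -32, -40])

```text
clock: 9.05
position: [0.6257, 0.02, 0.1815]
tcp_rot: [0.935, -0.353, -0.001, 0.001]
force: [0.1, -0.4, 0.4]
grip_width: 0.0512
```

drive_tool(claw=[0.4, 0.4, 0.4, 0.4, 0.4], linear=[[0, 0, 0], [0, 0, 0], [0, 0, -30], [0, 0, -70], [0, 0, -100]], twist=[-8, -16, -24, -32, -40])

```text
clock: 9.55
position: [0.625, 0.0199, 0.08]
tcp_rot: [0.758, -0.652, -0.001, 0.001]
force: [-0.3, -0.3, 0.1]
grip_width: 0.0513
```

drive_tool(claw=[0.4, 0.4, 0.4], linear=[[0, 0, -15], [0, 0, -15], [0, 0, -15]], twist=[-8, -10, -10])

```text
clock: 9.85
position: [0.6252, 0.0199, 0.0661]
tcp_rot: [-0.7, 0.714, 0.001, -0.001]
force: [-0.2, 0.5, -0.6]
grip_width: 0.051
```

drive_tool(claw=[0.6, 0.7, 0.75, 0.8, 0.8], linear=[[0, 0, 0], [0, 0, 0], [0, 0, 0], [0, 0, 0], [0, 0, 0]], twist=[0, 0, 0, 0, 0], force=20)

```text
clock: 10.35
position: [0.6268, 0.0199, 0.0686]
tcp_rot: [-0.701, 0.714, -0.0, 0.0]
force: [-0.4, 0.7, -0.4]
grip_width: 0.0169
```

drive_tool(claw=[0.8, 0.8], linear=[[0, 1, 0], [0, 1, 0]], twist=[0, 0])

```text
clock: 10.55
position: [0.6268, 0.021, 0.0685]
tcp_rot: [-0.701, 0.714, -0.0, 0.0]
force: [0.4, -0.2, 0.7]
grip_width: 0.017
```

drive_tool(claw=[0.8, 0.8], linear=[[0, 1, 0], [0, 1, 0]], twist=[0, 0])

```text
clock: 10.75
position: [0.6268, 0.022, 0.0684]
tcp_rot: [-0.701, 0.714, -0.0, 0.0]
force: [0.5, -1.0, 1.2]
grip_width: 0.017
```

drive_tool(claw=[0.8, 0.8], linear=[[0, 1, 0], [0, 1, 0]], twist=[0, 0])

```text
clock: 10.95
position: [0.6268, 0.0231, 0.0684]
tcp_rot: [-0.701, 0.714, -0.0, 0.0]
force: [0.9, -0.6, 0.5]
grip_width: 0.017
```

drive_tool(claw=[0.8, 0.8], linear=[[0, 1, 0], [0, 1, 0]], twist=[0, 0])

```text
clock: 11.15
position: [0.6267, 0.0241, 0.0683]
tcp_rot: [-0.7, 0.714, 0.0, 0.0]
force: [1.3, -0.6, -0.8]
grip_width: 0.0172
```

drive_tool(claw=[0.8, 0.8], linear=[[0, 1, 0], [0, 1, 0]], twist=[0, 0])

```text
clock: 11.35
position: [0.6267, 0.0251, 0.0683]
tcp_rot: [-0.7, 0.714, 0.0, -0.0]
force: [0.2, -0.7, -0.9]
grip_width: 0.0169
```

drive_tool(claw=[0.8, 0.8], linear=[[0, 1, 0], [0, 1, 0]], twist=[0, 0])

```text
clock: 11.55
position: [0.6267, 0.026, 0.0683]
tcp_rot: [-0.7, 0.714, 0.0, -0.0]
force: [0.1, -0.6, 0.4]
grip_width: 0.0172
```

```bash
python3 - <<'E'
from h import *
c=cam("wrist");save(c,"w2.png",(140,40,540,400),2)
s=telemetry.state();print(s["clock"],s["position"],s["force"])
E
```

```text
11.6 [0.62661572 0.02605227 0.06829169] [-0.00092366  0.40459768 -0.86271722]
```

View pics/w2.png

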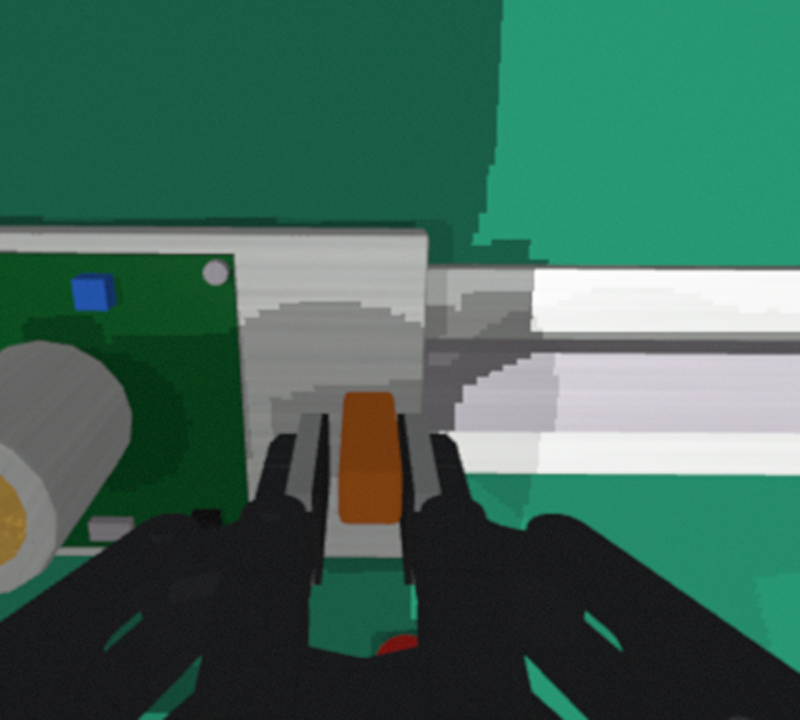

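View: the orange post sits between the pads at (371,460). The rear (-y) pad is touching and there is about 2.5 mm of gap at the front. I keep feeling forward.

drive_tool(claw=[0.8, 0.8], linear=[[0, 1, 0], [0, 1, 0]], twist=[0, 0])

```text
clock: 11.8
position: [0.6266, 0.027, 0.0683]
tcp_rot: [-0.701, 0.714, 0.0, -0.0]
force: [0.1, -0.0, -0.4]
grip_width: 0.0173
```

drive_tool(claw=[0.8, 0.8], linear=[[0, 1, 0], [0, 1, 0]], twist=[0, 0])

```text
clock: 12.0
position: [0.6267, 0.0281, 0.0683]
tcp_rot: [-0.7, 0.714, 0.0, -0.0]
force: [0.1, -1.0, 0.5]
grip_width: 0.0172
```

drive_tool(claw=[0.8], linear=[[0, 1, 0]], twist=[0])

```text
clock: 12.1
position: [0.6267, 0.0289, 0.0683]
tcp_rot: [-0.7, 0.714, 0.0, -0.0]
force: [0.6, -2.0, -0.7]
grip_width: 0.017
```

drive_tool(claw=[0.8], linear=[[0, 1, 0]], twist=[0])

```text
clock: 12.2
position: [0.6267, 0.03, 0.0683]
tcp_rot: [-0.7, 0.714, -0.0, 0.0]
force: [0.1, -1.3, -0.8]
grip_width: 0.0172
```

drive_tool(claw=[0.8], linear=[[0, 1, 0]], twist=[0])

```text
clock: 12.3
position: [0.6267, 0.031, 0.0683]
tcp_rot: [-0.7, 0.714, -0.0, 0.0]
force: [1.1, -1.8, -0.4]
grip_width: 0.0171
```

```bash
python3 - <<'E'
from h import *
c=cam("wrist");save(c,"w3.png",(140,40,540,400),2)
s=telemetry.state();print(s["clock"],s["position"],s["force"])
for n,(u,v) in dict(edge=(0,0)).items(): pass
d=c["depth"];f=c["frame"]
# compare post columns against fingers and plate -y edge
m=cv2.inRange(cv2.cvtColor(f,cv2.COLOR_RGB2HSV),(8,150,60),(18,255,255));n,l,st,ce=cv2.connectedComponentsWithStats(m)
print([st[i].tolist() for i in range(1,n) if st[i,4]>100])
a=cv2.imread("pics/w2.png");m=cv2.inRange(cv2.cvtColor(a,cv2.COLOR_BGR2HSV),(8,150,60),(18,255,255));n,l,st,ce=cv2.connectedComponentsWithStats(m)
print([st[i].tolist() for i in range(1,n) if st[i,4]>400])
E
```

```text
12.35 [0.62673316 0.0311692  0.06834012] [ 1.31443758 -0.61241094 -0.98711868]
[[310, 236, 32, 65, 1883]]
[[339, 393, 64, 130, 7581]]
```

The post moves rigidly with the hand at drag force only, so I pushed it past the detent. Now I map the force while moving back in single rows.

drive_tool(claw=[0.8, 0.8], linear=[[0, -2, 0], [0, -4, 0]], twist=[0, 0])

```text
clock: 12.55
position: [0.6266, 0.027, 0.0683]
tcp_rot: [-0.701, 0.714, 0.0, 0.0]
force: [-1.0, 2.5, -0.2]
grip_width: 0.0167
```

drive_tool(claw=[0.8], linear=[[0, -1, 0]], twist=[0])

```text
clock: 12.65
position: [0.6266, 0.0258, 0.0683]
tcp_rot: [-0.7, 0.714, 0.0, -0.0]
force: [0.3, 1.9, -0.1]
grip_width: 0.017
```

drive_tool(claw=[0.8], linear=[[0, -1, 0]], twist=[0])

```text
clock: 12.75
position: [0.6266, 0.0249, 0.0683]
tcp_rot: [-0.7, 0.714, 0.0, -0.0]
force: [-1.3, 1.2, 0.9]
grip_width: 0.0169
```

drive_tool(claw=[0.8], linear=[[0, -1, 0]], twist=[0])

```text
clock: 12.85
position: [0.6265, 0.0239, 0.0683]
tcp_rot: [-0.7, 0.714, 0.0, -0.0]
force: [-0.6, 1.1, 0.2]
grip_width: 0.017
```

drive_tool(claw=[0.8], linear=[[0, -1, 0]], twist=[0])

```text
clock: 12.95
position: [0.6265, 0.0229, 0.0683]
tcp_rot: [-0.7, 0.714, 0.0, -0.0]
force: [-0.2, 2.3, 0.1]
grip_width: 0.0169
```

drive_tool(claw=[0.8], linear=[[0, -1, 0]], twist=[0])

```text
clock: 13.05
position: [0.6266, 0.0219, 0.0683]
tcp_rot: [-0.7, 0.714, 0.0, -0.0]
force: [0.3, 1.2, -0.1]
grip_width: 0.0173
```

drive_tool(claw=[0.8], linear=[[0, -1, 0]], twist=[0])

```text
clock: 13.15
position: [0.6266, 0.0209, 0.0683]
tcp_rot: [-0.7, 0.714, 0.0, -0.0]
force: [-1.3, 1.3, -0.2]
grip_width: 0.0171
```

drive_tool(claw=[0.8], linear=[[0, -1, 0]], twist=[0])

```text
clock: 13.25
position: [0.6266, 0.0199, 0.0683]
tcp_rot: [-0.7, 0.714, 0.0, -0.0]
force: [-1.5, 0.8, 0.2]
grip_width: 0.0171
```

drive_tool(claw=[0.8], linear=[[0, -1, 0]], twist=[0])

```text
clock: 13.35
position: [0.6266, 0.0189, 0.0683]
tcp_rot: [-0.7, 0.714, 0.0, -0.0]
force: [-0.4, 1.2, 0.3]
grip_width: 0.0173
```

drive_tool(claw=[0.8], linear=[[0, -1, 0]], twist=[0])

```text
clock: 13.45
position: [0.6267, 0.0179, 0.0683]
tcp_rot: [-0.7, 0.714, 0.0, -0.0]
force: [-1.5, 0.8, 0.0]
grip_width: 0.0169
```

drive_tool(claw=[0.8], linear=[[0, -1, 0]], twist=[0])

```text
clock: 13.55
position: [0.6267, 0.0169, 0.0683]
tcp_rot: [-0.7, 0.714, 0.0, -0.0]
force: [-1.4, 2.6, 0.2]
grip_width: 0.0172
```

drive_tool(claw=[0.8], linear=[[0, -1, 0]], twist=[0])

```text
clock: 13.65
position: [0.6266, 0.0161, 0.0683]
tcp_rot: [-0.7, 0.714, 0.0, 0.0]
force: [-1.3, 5.8, 0.3]
grip_width: 0.0174
```

drive_tool(claw=[0.8], linear=[[0, -1, 0]], twist=[0])

```text
clock: 13.75
position: [0.6266, 0.0152, 0.0683]
tcp_rot: [-0.7, 0.714, 0.0, 0.0]
force: [-1.8, 7.5, -0.7]
grip_width: 0.0171
```

drive_tool(claw=[0.8], linear=[[0, -1, 0]], twist=[0])

```text
clock: 13.85
position: [0.6266, 0.0144, 0.0683]
tcp_rot: [-0.7, 0.714, 0.0, 0.0]
force: [-0.9, 8.7, -0.1]
grip_width: 0.0171
```

drive_tool(claw=[0.8], linear=[[0, -1, 0]], twist=[0])

```text
clock: 13.95
position: [0.6266, 0.0134, 0.0683]
tcp_rot: [-0.7, 0.714, 0.0, 0.0]
force: [-2.4, 8.0, 0.4]
grip_width: 0.0166
```

drive_tool(claw=[0.8], linear=[[0, -1, 0]], twist=[0])

```text
clock: 14.05
position: [0.6266, 0.0124, 0.0683]
tcp_rot: [-0.7, 0.714, 0.0, 0.0]
force: [-1.6, 7.3, 1.0]
grip_width: 0.0171
```

drive_tool(claw=[0.8], linear=[[0, -1, 0]], twist=[0])

```text
clock: 14.15
position: [0.6265, 0.0114, 0.0683]
tcp_rot: [-0.7, 0.714, 0.0, 0.0]
force: [-2.8, 6.4, 1.0]
grip_width: 0.0168
```

drive_tool(claw=[0.8], linear=[[0, -1, 0]], twist=[0])

```text
clock: 14.25
position: [0.6265, 0.0104, 0.0683]
tcp_rot: [-0.7, 0.714, 0.0, 0.0]
force: [-2.9, 6.0, 0.9]
grip_width: 0.017
```

drive_tool(claw=[0.8], linear=[[0, -1, 0]], twist=[0])

```text
clock: 14.35
position: [0.6265, 0.0093, 0.0683]
tcp_rot: [-0.7, 0.714, 0.0, -0.0]
force: [-2.5, 4.4, 0.7]
grip_width: 0.0171
```

drive_tool(claw=[0.8], linear=[[0, -1, 0]], twist=[0])

```text
clock: 14.45
position: [0.6264, 0.0081, 0.0683]
tcp_rot: [-0.701, 0.714, 0.0, -0.0]
force: [-2.3, 4.2, 1.0]
grip_width: 0.017
```

drive_tool(claw=[0.8, 0.8], linear=[[0, 1, 0], [0, 2, 0]], twist=[0, 0])

```text
clock: 14.65
position: [0.627, 0.0098, 0.0685]
tcp_rot: [-0.7, 0.714, -0.0, 0.0]
force: [0.0, -1.0, 0.7]
grip_width: 0.0169
```

drive_tool(claw=[0.8], linear=[[0, 1, 0]], twist=[0])

```text
clock: 14.75
position: [0.627, 0.0109, 0.0685]
tcp_rot: [-0.701, 0.714, -0.0, 0.0]
force: [0.2, -4.2, 1.6]
grip_width: 0.0173
```

drive_tool(claw=[0.8], linear=[[0, 1, 0]], twist=[0])

```text
clock: 14.85
position: [0.627, 0.0116, 0.0685]
tcp_rot: [-0.701, 0.714, -0.0, 0.0]
force: [0.1, -6.8, 0.9]
grip_width: 0.017
```

drive_tool(claw=[0.8], linear=[[0, 1, 0]], twist=[0])

```text
clock: 14.95
position: [0.627, 0.0126, 0.0685]
tcp_rot: [-0.7, 0.714, -0.0, 0.0]
force: [0.4, -2.8, 1.2]
grip_width: 0.0172
```

drive_tool(claw=[0.8], linear=[[0, 1, 0]], twist=[0])

```text
clock: 15.05
position: [0.627, 0.0138, 0.0684]
tcp_rot: [-0.7, 0.714, -0.0, 0.0]
force: [0.8, -3.3, 0.4]
grip_width: 0.0171
```

drive_tool(claw=[0.8], linear=[[0, 1, 0]], twist=[0])

```text
clock: 15.15
position: [0.627, 0.0149, 0.0685]
tcp_rot: [-0.7, 0.714, -0.0, 0.0]
force: [1.8, -2.7, -0.0]
grip_width: 0.0169
```

drive_tool(claw=[0.8], linear=[[0, 1, 0]], twist=[0])

```text
clock: 15.25
position: [0.627, 0.016, 0.0684]
tcp_rot: [-0.7, 0.714, -0.0, 0.0]
force: [1.6, -1.8, 0.3]
grip_width: 0.0168
```

drive_tool(claw=[0.8], linear=[[0, 1, 0]], twist=[0])

```text
clock: 15.35
position: [0.6268, 0.0171, 0.0684]
tcp_rot: [-0.7, 0.714, 0.0, 0.0]
force: [0.6, -2.1, 0.7]
grip_width: 0.0169
```

drive_tool(claw=[0.8], linear=[[0, 1, 0]], twist=[0])

```text
clock: 15.45
position: [0.6266, 0.0182, 0.0683]
tcp_rot: [-0.7, 0.714, 0.0, -0.0]
force: [1.5, -1.5, 0.5]
grip_width: 0.0173
```

The pattern now fits a detent at post y of about 0.007. That also matches the yellow mark (plate centre 0.072, so post about 0.007). The first pass overshot it. I push back into it.

drive_tool(claw=[0.8, 0.8, 0.8, 0.8, 0.8], linear=[[0, -2, 0], [0, -4, 0], [0, -6, 0], [0, -8, 0], [0, -10, 0]], twist=[0, 0, 0, 0, 0])

```text
clock: 15.95
position: [0.6262, 0.0082, 0.0682]
tcp_rot: [-0.7, 0.714, 0.001, -0.0]
force: [-1.4, 3.3, 0.6]
grip_width: 0.0176
```

drive_tool(claw=[0.8], linear=[[0, -1, 0]], twist=[0])

```text
clock: 16.05
position: [0.6264, 0.0068, 0.0682]
tcp_rot: [-0.7, 0.714, 0.0, -0.0]
force: [-0.7, 2.1, 0.2]
grip_width: 0.0169
```

drive_tool(claw=[0.8], linear=[[0, -1, 0]], twist=[0])

```text
clock: 16.15
position: [0.6264, 0.0058, 0.0682]
tcp_rot: [-0.7, 0.714, 0.0, -0.0]
force: [-0.9, 1.7, 0.3]
grip_width: 0.0171
```

drive_tool(claw=[0.8], linear=[[0, -1, 0]], twist=[0])

```text
clock: 16.25
position: [0.6265, 0.0048, 0.0683]
tcp_rot: [-0.7, 0.714, 0.0, -0.0]
force: [-0.5, 2.5, -0.9]
grip_width: 0.0172
```

drive_tool(claw=[0.8], linear=[[0, -1, 0]], twist=[0])

```text
clock: 16.35
position: [0.6267, 0.0038, 0.0683]
tcp_rot: [-0.7, 0.714, 0.0, -0.0]
force: [-1.4, 1.1, -0.3]
grip_width: 0.0172
```

drive_tool(claw=[0.8], linear=[[0, -1, 0]], twist=[0])

```text
clock: 16.45
position: [0.6267, 0.0028, 0.0683]
tcp_rot: [-0.7, 0.714, 0.0, -0.0]
force: [-1.3, 3.0, -1.0]
grip_width: 0.0171
```

drive_tool(claw=[0.8], linear=[[0, -1, 0]], twist=[0])

```text
clock: 16.55
position: [0.6267, 0.0021, 0.0683]
tcp_rot: [-0.7, 0.714, 0.0, 0.0]
force: [-1.3, 5.1, -0.6]
grip_width: 0.0173
```

drive_tool(claw=[0.8], linear=[[0, -1, 0]], twist=[0])

```text
clock: 16.65
position: [0.6267, 0.0012, 0.0683]
tcp_rot: [-0.7, 0.714, 0.0, 0.0]
force: [-1.1, 6.1, -0.0]
grip_width: 0.0171
```

Both exit edges are felt, at post y of about 0.0025 and 0.0102, so the centre is about 0.0065. I push forward to that and release.

drive_tool(claw=[0.8, 0.8, 0.8, 0.8, 0.8], linear=[[0, 2, 0], [0, 4, 0], [0, 5.5, 0], [0, 6.5, 0], [0, 6.5, 0]], twist=[0, 0, 0, 0, 0])

```text
clock: 17.15
position: [0.627, 0.0073, 0.0685]
tcp_rot: [-0.701, 0.714, -0.0, 0.0]
force: [1.5, -3.7, 0.5]
grip_width: 0.0172
```

drive_tool(claw=[0.5, 0.3, 0.2, 0.2, 0.2], linear=[[0, -1.5, 0], [0, -1.5, 0], [0, -1.5, 0], [0, -1.5, 30], [0, -1.5, 70]], twist=[0, 0, 0, 0, 0])

```text
clock: 17.65
position: [0.6252, 0.006, 0.1373]
tcp_rot: [-0.7, 0.714, 0.002, -0.001]
force: [0.7, -0.2, 0.7]
grip_width: 0.0683
```

drive_tool(claw=[0.2, 0.2, 0.2, 0.2, 0.2], linear=[[0, 0, 40], [-30, -35, 90], [-60, -70, 90], [-60, -70, 90], [-60, -70, 90]], twist=[0, 0, 8, 16, 24])

```text
clock: 18.15
position: [0.5657, -0.0655, 0.2295]
tcp_rot: [0.835, -0.551, 0.001, -0.0]
force: [0.6, 1.2, 0.0]
grip_width: 0.0684
```

```bash
python3 - <<'E'
from h import *
import pickle
s=telemetry.state();print(s["clock"],s["position"],s["force"],R.from_quat(s["tcp_rot"]).as_matrix()[:2,0])
c=cam("wrist");b=cam("top");pickle.dump((c,b),open("w4.pkl","wb"))
save(c,"w4.png");save(b,"t4.png",(220,130,460,310),3.3)
E
```

```text
18.15 [ 0.56568179 -0.0654737   0.22946949] [0.63066591 1.1650176  0.00128215] [ 0.39320601 -0.91945015]
```

View pics/w4.png

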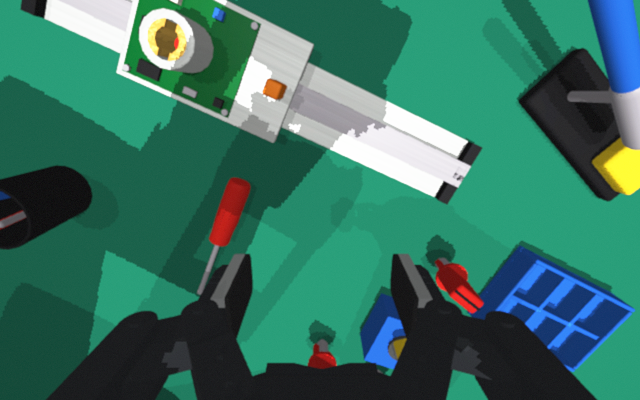

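View: the post top is at about (276,91), the hub ring at (165,38), and the stand with the yellow handle at about (398,345), partly hidden by a finger. I compute the positions.

```bash
python3 - <<'E'
from h import *
import pickle
c,b=pickle.load(open("w4.pkl","rb"))
print("post",p(c,276,91,.072),"hub",p(c,165,38,.078),"plate corners",p(c,313,45,.03),p(c,275,143,.03),p(c,117,72,.03),p(c,167,100))
m=cv2.inRange(cv2.cvtColor(b["frame"],cv2.COLOR_RGB2HSV),(22,120,120),(34,255,255));m[:, :380]=0
n,l,st,ce=cv2.connectedComponentsWithStats(m)
for i in range(1,n):
    if st[i,4]>15: print(st[i],ce[i],p(b,*ce[i],.089))
# plate bottom edge profile along a row in first vs now
import pickle as k
_,b0=k.load(open("first.pkl","rb"))
E
```

```text
post [0.6261 0.0015 0.072 ] hub [0.629  0.0936 0.078 ] plate corners [ 0.6747 -0.0106  0.03  ] [ 0.5767 -0.0099  0.03  ] [0.5807 0.1503 0.03  ] [ 0.5681  0.1135 -0.0006]
[430 143  23  23 342] [441.04093567 154.02923977] [ 0.6929 -0.3371  0.089 ]
[519 325  31  12 338] [534.         330.79881657] [ 0.2182 -0.5719  0.089 ]
```

View pics/t4.png

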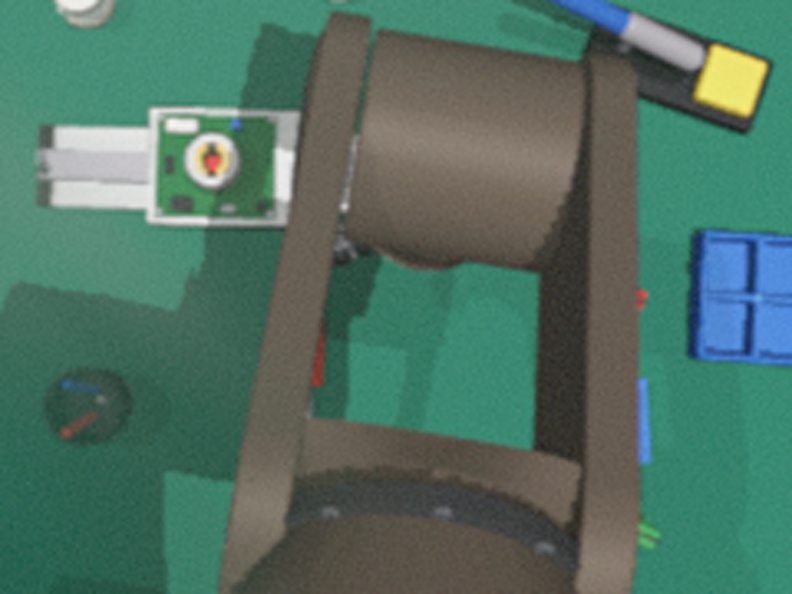

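In the top view the plate spans crop u 149–336, centred at about 242.5, exactly over the yellow mark (243). So the carrier is in the station. Now the spindle, first from the initial top image by colour.

```bash
cat >> h.py <<'E'
def handle(c,box,z=.089,show=True):
    a,b_,x,y=box
    hsv=cv2.cvtColor(c["frame"],cv2.COLOR_RGB2HSV)
    m=cv2.inRange(hsv,(20,100,60),(36,255,255));k=np.zeros_like(m);k[b_:y,a:x]=m[b_:y,a:x]
    W=[]
    for v,u in np.argwhere(k>0):
        w=p(c,u,v)
        if abs(w[2]-z)<.008: W.append(w)
    W=np.array(W)
    rc=cv2.minAreaRect((W[:,:2]*1000).astype(np.float32))
    print("n",len(W),"z",np.median(W[:,2]),"mean",W.mean(0).round(4),"rect",rc)
E
python3 - <<'E'
from h import *
import pickle
a,b=pickle.load(open("first.pkl","rb"))
handle(b,(385,240,425,280))
print(p(b,220+598/3.3,140+378/3.3,.089),p(b,220+632/3.3,140+411/3.3,.089))
print("stand",p(b,220+559/3.3,140+347/3.3),[p(b,220+u/3.3,140+v/3.3,.045) for u,v in((560,346),(648,346),(650,430),(566,433))])
E
```

```text
n 81 z 0.0873 mean [ 0.4113 -0.2353  0.0873] rect ((411.52056884765625, -236.27532958984375), (31.970226287841797, 17.683340072631836), 40.195159912109375)
[ 0.4202 -0.2229  0.089 ] [ 0.3935 -0.25    0.089 ]
stand [ 0.4434 -0.2048  0.009 ] [array([ 0.4451, -0.1997,  0.045 ]), array([ 0.4449, -0.2742,  0.045 ]), array([ 0.3745, -0.2744,  0.045 ]), array([ 0.3723, -0.2036,  0.045 ])]
```

drive_tool(claw=[0.3, 0.3, 0.3, 0.3, 0.3], linear=[[-30, -34, 0], [-60, -68, -10], [-90, -102, -20], [-120, -136, -30], [-154, -170, -40]], twist=[4, 8, 12, 16, 19])

```text
clock: 18.75
position: [0.4121, -0.2349, 0.188]
tcp_rot: [0.913, -0.408, 0.0, 0.0]
force: [0.6, -0.8, 0.4]
grip_width: 0.0594
```

drive_tool(claw=[0.3, 0.3, 0.3], linear=[[0, 0, 0], [0, 0, 0], [0, 0, 0]], twist=[0, 0, 0])

```text
clock: 19.05
position: [0.4136, -0.2337, 0.1885]
tcp_rot: [0.913, -0.408, 0.0, -0.0]
force: [0.6, 0.5, 0.1]
grip_width: 0.0597
```

```bash
python3 - <<'E'
from h import *
s=telemetry.state();print(s["clock"],s["position"],s["force"],np.degrees(np.arctan2(*R.from_quat(s["tcp_rot"]).as_matrix()[:2,0][::-1])))
c=cam("wrist");save(c,"w5.png");handle(c,(200,80,440,330))
E
```

```text
19.05 [ 0.4135521  -0.23373588  0.18847338] [0.63541957 0.51402848 0.09006012] -48.199069813309
n 947 z 0.089 mean [ 0.4108 -0.2375  0.0886] rect ((409.5718994140625, -239.07484436035156), (34.75718688964844, 17.50650405883789), 41.423667907714844)
```

View pics/w5.png

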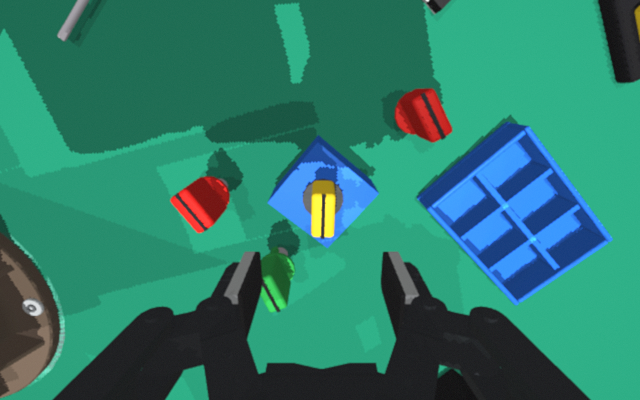

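View: the yellow handle is between the finger directions at (322,208), with its black line along the image vertical and no look-alike in the finger paths. Its centre is about (0.4105,-0.238) at 41.5°. Descend and grip.

drive_tool(claw=[0.3, 0.3, 0.3, 0.3, 0.3], linear=[[-3, -4, 0], [-3, -4, -35], [-3, -4, -80], [-3, -4, -112], [-3, -4, -112]], twist=[0, 0, 0, 0, 0], force=50)

```text
clock: 19.6
position: [0.4082, -0.2364, 0.0734]
tcp_rot: [0.913, -0.407, -0.003, -0.0]
force: [0.2, -0.7, 1.4]
grip_width: 0.0595
```

drive_tool(claw=[0.3, 0.6, 0.8, 1, 1], linear=[[0, 0, 0], [0, 0, 0], [0, 0, 0], [0, 0, 0], [0, 0, 0]], twist=[0, 0, 0, 0, 0])

```text
clock: 20.1
position: [0.4105, -0.2385, 0.0777]
tcp_rot: [0.913, -0.407, 0.001, 0.0]
force: [-0.6, 2.7, 16.1]
grip_width: 0.0175
```

drive_tool(claw=[1, 1], linear=[[0, 0, 0], [0, 0, 0]], twist=[0, 0])

```text
clock: 20.3
position: [0.4105, -0.2385, 0.0777]
tcp_rot: [0.913, -0.407, 0.001, 0.0]
force: [-0.9, 1.8, 15.8]
grip_width: 0.0174
```

drive_tool(claw=[1, 1, 1, 1, 1], linear=[[0, 0, 10], [0, 0, 40], [0, 0, 80], [0, 0, 115], [0, 0, 115]], twist=[0, 0, 0, 0, 0])

```text
clock: 20.8
position: [0.4116, -0.2393, 0.1962]
tcp_rot: [0.913, -0.407, 0.004, 0.001]
force: [0.4, -0.7, -1.8]
grip_width: 0.0172
```

drive_tool(claw=[1, 1, 1, 1, 1], linear=[[20, 30, 0], [45, 68, 0], [70, 106, 0], [95, 144, 0], [120, 182, 0]], twist=[-5, -10, -15, -20, -25])

```text
clock: 21.3
position: [0.5301, -0.0543, 0.1915]
tcp_rot: [0.802, -0.597, -0.0, 0.0]
force: [0.5, -1.5, -1.4]
grip_width: 0.0172
```

drive_tool(claw=[1, 1, 1, 1, 1], linear=[[25, 38, 0], [50, 75, 0], [75, 115, 0], [98, 150, 0], [98, 150, 0]], twist=[-5, -10, -15, -18.6, -18.6])

```text
clock: 21.8
position: [0.6299, 0.0981, 0.1913]
tcp_rot: [-0.697, 0.717, -0.0, 0.001]
force: [0.3, -1.2, -1.8]
grip_width: 0.0175
```

```bash
python3 - <<'E'
from h import *
s=telemetry.state();print(s["clock"],s["position"],s["force"],s["grip_width"],np.degrees(np.arctan2(*R.from_quat(s["tcp_rot"]).as_matrix()[:2,0][::-1])))
c=cam("wrist");save(c,"w6.png",(120,100,520,400),2)
a=cam("scene");save(a,"s6.png",(280,150,420,270),5)
E
```

```text
21.8 [0.62986731 0.0981231  0.19127102] [ 0.27250013 -1.16710242 -1.77634097] 0.017462287628183058 -91.63182324230593
```

View pics/w6.png

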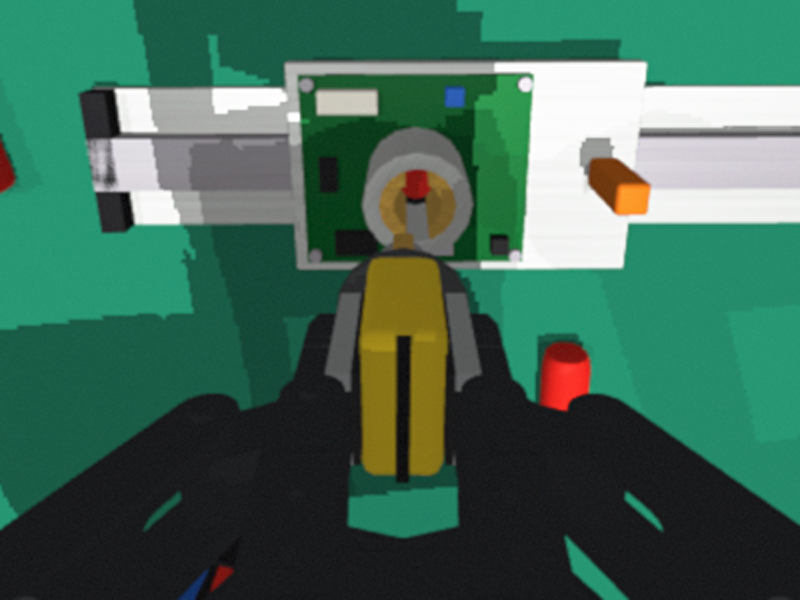

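View (the last I may view): the handle is held square at (403,410) in the crop, the hub mouth is centred at about (418,203), and the slots lie along the key line. The offset in y needs correcting, so I compute it.

```bash
python3 - <<'E'
from h import *
s=telemetry.state();c=cam("wrist");print(s["position"])
f=lambda u,v,z:p(c,120+u/2-.25,100+v/2-.25,z)
print("hub",f(418,203,.078),"handle top",f(403,410,.2026),"ends",f(403,347,.2026),f(403,472,.2026),"plate cols",f(285,63,.03),f(647,63,.03),f(298,268,.03),f(623,268,.03))
# hub ring by depth: points with z ~ .078
ys,xs=np.mgrid[150:240:1,290:370:1]
W=np.array([p(c,u,v) for u,v in zip(xs.ravel(),ys.ravel())]);k=abs(W[:,2]-.078)<.003
print("depth hub",k.sum(),W[k].mean(0),cv2.minEnclosingCircle((W[k][:,:2]*1000).astype(np.float32)))
print("plate y",[np.round(np.percentile(W[:,1],q),4) for q in (1,99)])
v,u=np.mgrid[120:245:2,240:460:1];P=np.array([p(c,a,b) for a,b in zip(u.ravel(),v.ravel())]);k=(abs(P[:,2]-.030)<.005)
print("plate",cv2.minAreaRect((P[k][:,:2]*1000).astype(np.float32)))
E
```

```text
[0.62727059 0.09472931 0.1908827 ]
hub [0.6269 0.0885 0.078 ] handle top [0.626  0.0945 0.2026] ends [0.641  0.0941 0.2026] [0.6101 0.0949 0.2026] plate cols [0.6767 0.1449 0.03  ] [ 0.6724 -0.014   0.03  ] [0.5776 0.1472 0.03  ] [ 0.5734 -0.0121  0.03  ]
depth hub 1642 [0.63039367 0.09201784 0.07792814] ((628.5835571289062, 91.98835754394531), 21.82086753845215)
plate y [np.float64(0.0501), np.float64(0.1244)]
plate ((628.3573608398438, 70.02743530273438), (160.2550506591797, 98.52637481689453), 88.4925765991211)
```

drive_tool(claw=[1, 1, 1, 1, 1], linear=[[2.5, -2.5, 0], [2.5, -2.5, -15], [2.5, -2.5, -30], [2.5, -2.5, -38], [2.5, -2.5, -38]], twist=[0, 0, 0, 0, 0])

```text
clock: 22.45
position: [0.629, 0.091, 0.1512]
tcp_rot: [-0.697, 0.717, 0.001, -0.001]
force: [-0.1, 0.5, -0.0]
grip_width: 0.0173
```

drive_tool(claw=[1, 1, 1, 1, 1], linear=[[0, 0, -4], [0, 0, -8], [0, 0, -12], [0, 0, -15], [0, 0, -15]], twist=[0, 0, 0, 0, 0])

```text
clock: 22.95
position: [0.63, 0.0915, 0.138]
tcp_rot: [-0.697, 0.717, 0.0, -0.0]
force: [-0.1, 0.2, -1.6]
grip_width: 0.0173
```

drive_tool(claw=[1, 1, 1, 1], linear=[[0, 0, -2], [0, 0, -4], [0, 0, -6], [0, 0, -6]], twist=[0, 0, 0, 0])

```text
clock: 23.35
position: [0.63, 0.0914, 0.1321]
tcp_rot: [-0.697, 0.717, 0.0, -0.0]
force: [0.5, -0.6, -1.2]
grip_width: 0.0174
```

drive_tool(claw=[1, 1, 1, 1], linear=[[0, 0, -2], [0, 0, -4], [0, 0, -4], [0, 0, -4]], twist=[0, 0, 0, 0])

```text
clock: 23.75
position: [0.6302, 0.0914, 0.1283]
tcp_rot: [-0.697, 0.717, 0.0, -0.0]
force: [0.8, -0.2, -1.7]
grip_width: 0.0171
```

No resistance at 18 mm depth, so the keys are in the slots. I continue to the plunger.

drive_tool(claw=[1, 1, 1, 1], linear=[[0, 0, -3], [0, 0, -6], [0, 0, -9], [0, 0, -9]], twist=[0, 0, 0, 0])

```text
clock: 24.15
position: [0.6299, 0.0914, 0.1188]
tcp_rot: [-0.697, 0.717, 0.0, -0.0]
force: [-0.3, 0.9, -1.7]
grip_width: 0.0173
```

drive_tool(claw=[1, 1, 1, 1, 1], linear=[[0, 0, -2], [0, 0, -4], [0, 0, -5], [0, 0, -6], [0, 0, -6]], twist=[0, 0, 0, 0, 0], force=70)

```text
clock: 24.65
position: [0.6304, 0.0915, 0.1135]
tcp_rot: [-0.697, 0.717, -0.0, 0.0]
force: [-0.8, 0.7, 4.9]
grip_width: 0.0173
```

drive_tool(claw=[1, 1, 1], linear=[[0, 0, -1], [0, 0, -2], [0, 0, -2]], twist=[0, 0, 0])

```text
clock: 24.95
position: [0.6304, 0.0915, 0.1116]
tcp_rot: [-0.697, 0.717, -0.0, 0.0]
force: [-0.3, -0.2, 6.0]
grip_width: 0.0175
```

drive_tool(claw=[1, 1], linear=[[0, 0, -1], [0, 0, -1]], twist=[0, 0])

```text
clock: 25.15
position: [0.6304, 0.0915, 0.1108]
tcp_rot: [-0.697, 0.717, -0.0, 0.0]
force: [-2.4, -0.1, 8.5]
grip_width: 0.0169
```

drive_tool(claw=[1, 1], linear=[[0, 0, -1], [0, 0, -1]], twist=[0, 0])

```text
clock: 25.35
position: [0.6305, 0.0915, 0.1106]
tcp_rot: [-0.697, 0.717, -0.0, 0.0]
force: [-6.5, -0.0, 19.9]
grip_width: 0.0167
```

The flange has seated: TCP is at 0.1106 against 0.1107 predicted, and the force jumped to 20 N. I check the carrier and the spindle numerically.

```bash
python3 - <<'E'
from h import *
import pickle
s=telemetry.state();c=cam("wrist");print(s["clock"],s["position"],s["force"],s["grip_width"],"tilt",np.arccos(-R.from_quat(s["tcp_rot"]).as_matrix()[2,2]))
v,u=np.mgrid[0:300:2,100:600:1];P=np.array([p(c,a,b) for a,b in zip(u.ravel(),v.ravel())]);k=(abs(P[:,2]-.030)<.004)&(P[:,0]>.56)&(P[:,0]<.70)
print("plate",k.sum(),cv2.minAreaRect((P[k][:,:2]*1000).astype(np.float32)))
g=(P[:,2]>.06)&(P[:,2]<.075)&(P[:,1]<.04);print("post",g.sum(),P[g].mean(0) if g.any() else "")
_,b0=pickle.load(open("first.pkl","rb"));b=cam("top")
# stand, mark-aligned plate left edge along row ~ y of rail
def edge(c):
    v,u=np.mgrid[160:205:1,240:400:1];Q=np.array([p(c,a,b_) for a,b_ in zip(u.ravel(),v.ravel())]);k=abs(Q[:,2]-.030)<.006
    return np.percentile(Q[k][:,1],[1,99]).round(4),k.sum()
print(edge(b0),edge(b))
E
```

```text
25.35 [0.63053464 0.09148608 0.11062555] [-6.47259410e+00 -3.52881308e-03  1.98771090e+01] 0.016712666666495075 tilt 0.0010565392399518511
plate 11041 ((627.8768920898438, 70.1446762084961), (160.2021942138672, 100.15874481201172), 88.6844482421875)
post 435 [0.62828322 0.00709517 0.06943586]
(array([-1.573e-01, -1.000e-04]), np.int64(1605)) (array([-0.0088,  0.1506]), np.int64(543))
```

Everything is seated numerically, and the plate is unchanged at y=0.070. The evidence for the detent centre is less certain, so I check it by nudging the carrier gently through the spindle in ±y.

drive_tool(claw=[1], linear=[[0, 1, 0]], twist=[0])

```text
clock: 25.55
position: [0.6306, 0.0921, 0.1106]
tcp_rot: [-0.697, 0.717, -0.001, 0.0]
force: [-5.3, -6.4, 19.8]
grip_width: 0.0171
```

drive_tool(claw=[1], linear=[[0, 1, 0]], twist=[0])

```text
clock: 25.65
position: [0.6306, 0.0929, 0.1106]
tcp_rot: [-0.697, 0.717, -0.001, 0.0]
force: [-4.4, -8.7, 21.1]
grip_width: 0.0169
```

drive_tool(claw=[1], linear=[[0, 1, 0]], twist=[0])

```text
clock: 25.75
position: [0.6306, 0.0938, 0.1106]
tcp_rot: [-0.697, 0.717, -0.001, 0.0]
force: [-5.1, -7.0, 20.6]
grip_width: 0.0169
```

drive_tool(claw=[1], linear=[[0, -1, 0]], twist=[0])

```text
clock: 25.85
position: [0.6306, 0.0934, 0.1106]
tcp_rot: [-0.697, 0.717, -0.0, 0.0]
force: [-5.4, 1.5, 20.2]
grip_width: 0.0174
```

drive_tool(claw=[1], linear=[[0, -1, 0]], twist=[0])

```text
clock: 25.95
position: [0.6306, 0.0926, 0.1106]
tcp_rot: [-0.697, 0.717, -0.0, 0.001]
force: [-5.6, 2.6, 19.5]
grip_width: 0.0174
```

drive_tool(claw=[1], linear=[[0, -1, 0]], twist=[0])

```text
clock: 26.05
position: [0.6306, 0.0916, 0.1106]
tcp_rot: [-0.697, 0.717, -0.0, 0.001]
force: [-5.8, 1.9, 19.8]
grip_width: 0.0169
```

drive_tool(claw=[1], linear=[[0, -1, 0]], twist=[0])

```text
clock: 26.15
position: [0.6305, 0.0906, 0.1106]
tcp_rot: [-0.697, 0.717, -0.0, 0.001]
force: [-4.8, 1.7, 21.1]
grip_width: 0.0172
```

drive_tool(claw=[1], linear=[[0, -1, 0]], twist=[0])

```text
clock: 26.25
position: [0.6305, 0.0898, 0.1106]
tcp_rot: [-0.697, 0.717, -0.0, 0.001]
force: [-5.5, 5.1, 20.1]
grip_width: 0.0169
```

drive_tool(claw=[1], linear=[[0, -1, 0]], twist=[0])

```text
clock: 26.35
position: [0.6305, 0.089, 0.1106]
tcp_rot: [-0.697, 0.717, -0.0, 0.001]
force: [-5.6, 7.7, 20.7]
grip_width: 0.017
```

Resistance rises to about 7–8 N both ways around TCP y of about 0.091, so the carrier sits in the detent well. I return to the centre and settle.

drive_tool(claw=[1, 1, 1, 1, 1], linear=[[0.5, 1, 0], [0.5, 2, 0], [0.5, 2.5, 0], [0.5, 2.2, 0], [0.5, 2.2, 0]], twist=[0, 0, 0, 0, 0])

```text
clock: 26.85
position: [0.6306, 0.0907, 0.1106]
tcp_rot: [-0.697, 0.717, -0.0, 0.0]
force: [-7.4, 0.2, 21.6]
grip_width: 0.0171
```

```bash
python3 - <<'E'
from h import *
s=telemetry.state();c=cam("wrist");print(s["clock"],s["position"],s["force"],s["grip_width"])
v,u=np.mgrid[0:300:2,100:600:1];P=np.array([p(c,a,b) for a,b in zip(u.ravel(),v.ravel())]);k=(abs(P[:,2]-.030)<.004)&(P[:,0]>.56)&(P[:,0]<.70)
print("plate",cv2.minAreaRect((P[k][:,:2]*1000).astype(np.float32)))
E
```

```text
26.85 [0.63064331 0.09070259 0.11058831] [-7.37834979  0.16549981 21.63284909] 0.017092028670051922
plate ((627.9493408203125, 69.30139923095703), (159.9261474609375, 100.06066131591797), 88.70130920410156)
```

```bash
python3 -c "
from h import *
print(ticket.finish_job())"
```

```text
the job is handed in; nothing more can be done
None
```

I handed the job in at about 27 s of the 61 s allowed, with the spindle still gripped and pushed home in the hub. The hand-in gives no verdict, so what follows rests on my own checks.

**Carrier:** On the first push I went past the test-station detent and had to bring the carrier back. I felt the detent's resistance from both sides and released the carrier at its centre before touching the spindle. There the plate's centre sat over the yellow mark, at y of about 0.070 m against about 0.072 m for the mark. At the end, nudging it about 2 mm either way through the spindle met 7–9 N of resistance. The plate then read y of about 0.0693 m, with almost no side force along the rail.

**Spindle:** I took it from the blue stand and lined its keys up with the slots seen in the wrist picture. It went in without any turning. The plunger pushed back as expected, and the force jumped to about 20 N when the flange met the hub. The tool's height there was 0.1106 m, against 0.1107 m predicted for fully home. Tool tilt was about 0.001 rad when the flange seated, and the grip is set to 70 N.

**Doubts in the readings:**
- Early force readings misled me about where the detent lies.
- Single-pixel camera estimates of the post differed by up to 5 mm from where the arm felt it.
- A side force of about 7 N in x remained at hand-in. It is well within the limits.
- I did not re-measure the other things on the bench at the end, but I neither saw nor felt any contact with them.

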